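# Turn the trolley wheel valve-up on the noodle-shop counter

## Robot

A 6-joint arm with a two-finger parallel gripper is mounted at the origin on the work surface. World frame = base frame: x ahead of the robot, y to its left, z up, the work surface at z = 0. Lengths are in m, angles in rad, forces in N, time in s.
With the tool pointing down it reaches from about 0.35 to 0.85 m from the base axis. Payload 8.1 kg.
Tool frame: the origin (TCP) lies midway between the tips of the shut fingers; the grasp point (between the pads) lies robot.grip_depth behind it (robot.grip_depth is the distance from the TCP to the grasp point, in m); z points along the fingers, y is the line along which they close (so a half turn about z gives the same grasp; the last joint's range is limited). The gripper opens to 93 mm and grips with 3 to 60 N. Pads are 15 mm wide; open, the fingers measure 128 mm over their backs; the gripper's body (75 mm by 188 mm) begins 65 mm behind the grasp point.
Start: joints at [1.123, 0.13, 1.488, -0, 1.523, -0.085], TCP at [0.213, 0.561, 0.219] pointing down, gripper open.
Joint ranges: [-2.96, 2.96], [-0.89, 2.26], [0.02, 2.5], [-1.34, 4.48], [0, 2.73], [-2.66, 2.66]. Speed limits (rad/s): [2.39, 2.39, 2.79, 3.14, 3.14, 3.14].

## Interface

Orientations are given as a rotation vector (axis times angle).
In Python, from plant import robot gives the robot as it stands.
- The arm moves only by the tool carry_out, never from a script. Its argument "rows" is a list of rows, each a list of 6 numbers: the shift along the tool's x, y, z in m, then the turn, a rotation vector about the tool's x, y, z in degrees. A call has 1 to 12 rows; each row is the pose to reach, as a shift and turn from the pose commanded when the call began, along the tool's axes at that moment; what a row does not reach only later rows make up. A row lasts 1/8 s, in which the tool goes at most 62.5 mm and 10.7 degrees, less where a joint would pass 70% of its speed; a pose out of reach is approached as far as the arm can. A call with a gripper value outside its range is refused whole. "jaw" is the closure in counts, from 0 (fully open) to 255 (shut), set as the call begins (left out, the last holds). The fingers move at their own pace and stop on an object; "force" is the grip in N (left out, the last holds). Time passes only in rows, so rows that repeat a pose let the fingers close. It gives the time, the measured TCP pose, the force, the opening and the grip force at its end, in the units of the state.
- robot.read_state(): the state, without advancing time (a new reading comes with each control period).
- robot.read_camera(name): name is "scene" or "side" or "wrist"; returns the picture (384x512x3 uint8, red, green, blue); there is no depth.
- robot.camera_model(name): a dict with "fx", "fy", "cx", "cy" (pixels), "dist" ([k1, k2, p1, p2, k3] as OpenCV has them; the pictures are not rectified), "R" (3x3) and "t" (3): a world point X has camera coordinates R X + t; the wrist camera has in their place "mount" (4x4, takes a point from camera to tool coordinates, whose origin is the TCP and whose axes are the flange's). Camera axes: x right, y down, z forward; pixel columns grow to the right and rows downward; lengths in m; the calibration is good to about 2 mm. A picture is of the moment at which its call begins: read the wrist's pose just before it. camera_model takes no time and is no camera call.
- robot.close_job(): hands the job in; it is judged then, once.
Trained networks look in the newest picture that a camera, given by its name, has taken for a name from the list of things; names that differ only in an ending like _2 or _b are one class to them, and where a whole thing is asked for, a point or a joint stands for the part that bears it (a point fixed in the world has none). Each returns a list of dicts, best first, with "conf" (0 to 1); they miss things now and then, are a little off and sometimes report something else, mostly with a low value. They report only what shows in the picture. A call takes as long as a camera call.
- robot.outline_of(camera, target): "pixels" (384x512 bool, what is visible of it) and "pixel" ([column, row] in pixels, amid what is visible of it).
The state is a dict: "t": time; "q": joint angles; "dq": joint speeds; "joint_torque": joint torques, N m; "tool_pos": TCP position; "orientation": TCP orientation; "force": force on the tool from outside, world axes, zero at the start; "wrist_torque": the same for the moment, N m; "opening": finger opening in m; "gripper_force": force on a finger pad.
Only numpy, scipy, OpenCV 4.12 (cv2) and the standard library are available. Lean on these libraries where they do the work, as an engineer would, in place of code of your own. Each camera call takes 0.05 s, during which the arm holds its last target. There are 200 camera calls.

## Task

The dish trolley's wheel hangs in its blue repair stand on the condiment counter. With the fingertips, push its spokes round gently, going from spoke to spoke as needed, until the yellow-capped valve is at the very top, pointing straight up from the hub, and leave it at rest there. Only push: do not spin the wheel fast, lift it out of the stand's slots, press on the dirty tyre or the valve, or disturb the things standing around; finish clear of the wheel.

Things in the scene. Friction and masses are not known exactly. Their poses are not given: they have to be found in the camera images.
- hub_centre (a point): centre of the wheel, on its axle, 175 mm above the counter. Frame fixed to the blue stand: z up, x level along the axle away from the robot, y to the left as seen from the robot. The wheel stands upright in the plane x = 0; hub 48 mm across, 52 mm long (x).
- stand: blue repair stand, bolted down; origin under its centre, axes as hub_centre. Base plate 130 (x) x 240 (y) x 12 mm; two uprights 26 mm wide (y), 8 mm thick at x = -34 and +34 mm, reaching from the base to the axle, with open-topped slots (up to 16 mm above the axle's centre) where the axle rests. The axle rod, 10 mm thick, ends at x = -46 and +46 mm.
- wheel (a joint): turn of the wheel on its axle, rad. 0 (or a multiple of 2 pi) = valve at the top; grows clockwise as seen from the robot (top goes to -y of hub_centre). Turns freely both ways for more than two turns, with a steady drag (about 2 N at 60 mm from the axle), and stays where it is left.
- spoke_mid (a point): middle of one spoke, 65 mm from the axle, the spoke 36 degrees clockwise of the valve (seen from the robot). Five equal straight round aluminium spokes, 11 mm thick, in the plane x = 0 run from hub to rim, 72 degrees apart, at 36, 108, 180, 252, 324 degrees from the valve. The rim's inner edge is 106 mm from the axle.
- valve_tip (a point): inner end of the valve's yellow cap, 81 mm from the axle in the plane x = 0; the valve (cap 16 mm across, 20 mm long, on a thin black stem) points from the rim towards the hub
- valve: the valve, fixed to the wheel; origin at the wheel's centre, z from there towards the valve; not to be pressed
- tyre: black tyre, fixed to the wheel, 300 mm outside diameter, 35 mm thick (so 115 to 150 mm from the axle, 17.5 mm either side of x = 0); origin at the wheel's centre; not to be pressed
- axle (a joint): how far the axle (with the wheel, 0.94 kg in all) has been lifted in the stand's slots, m; 0 = resting in them
- jar_chili: round green-and-white glazed condiment jar, 104 mm across at the belly, 98 mm tall, a spoon handle sticking up to 145 mm; origin at the centre of its underside; a bystander (red filling)
- jar_soy: round green-and-white glazed condiment jar, 104 mm across at the belly, 98 mm tall, a spoon handle sticking up to 145 mm; origin at the centre of its underside; a bystander (brown filling)
- jar_vinegar: round green-and-white glazed condiment jar, 104 mm across at the belly, 98 mm tall, a spoon handle sticking up to 145 mm; origin at the centre of its underside; a bystander (black filling)
- sauce_bottle: amber bottle, 56 mm across, 170 mm tall; origin at the centre of its underside; a bystander
- sugar_shaker: clear jar with a steel cap, 60 mm across, 100 mm tall; origin at the centre of its underside; a bystander
- black_bowl: black bowl, 140 mm across, 55 mm tall; origin at the centre of its underside; a bystander
- wrench: steel wrench lying flat beside the stand, about 180 mm long, under 20 mm high; origin under its middle; a bystander

How it is judged:
At the end, for the whole second after the job is handed in: The valve is at the top of the wheel, within about 8 degrees (11.5 mm sideways at its tip) of straight up, the wheel at rest and its axle seated in the slots (lifted less than 3 mm) (y of valve_tip in the frame of hub_centre between -0.0115 and 0.0115 m and z of valve_tip in the frame of hub_centre above 0.07 m and velocity of joint wheel between -0.05 and 0.05 rad/s and value of joint axle below 0.003 m); the robot touches nothing.
It fails at once if the wheel is spun faster than 5 rad/s (velocity of joint wheel above 5 rad/s or velocity of joint wheel below -5 rad/s).
It fails at once if the wheel is lifted more than 8 mm in its slots (value of joint axle above 0.008 m).
It fails at once if the tyre is pressed by the robot with more than 4 N (contact force between any of the fingers, the arm and tyre above 4 N).
It fails at once if the valve is pressed with more than 4 N (contact force between any of the fingers, the arm and valve above 4 N).
It fails at once if a bystander is moved more than 25 mm (distance of any of jar_chili, jar_soy, jar_vinegar, sauce_bottle, sugar_shaker, black_bowl, wrench from where it was at the start of the episode above 0.025 m).
It also fails if it takes over 72 s, if anything falls off the work surface, if the arm or the gripper's body presses on something with over 40 N, if the wrist force passes 120 N, or if a joint passes its speed limit or range.

## Working session

There is one attempt and no reset: what is moved stays moved. The work goes in short steps, Python scripts to look and compute and a tool call to move; the robot and the scene stay as the last step left them, time stands still between calls to the robot, and variables do not carry over. Pictures are saved under pics/ and viewed, at most 10 in all, crops included, and the job is handed in when it is done.

Besides the shell and the picture viewer there is one more tool, called after "Request:" as name(argument=value, ...), one argument or row to a line, values as JSON. carry_out: Moves the arm, as the interface text tells. Its arguments: {"type":"object","properties":{"rows":{"type":"array"},"jaw":{"type":"number"},"force":{"type":"number"}},"required":["rows"]}

```bash
mkdir -p pics; ls; cat > h.py <<'E'
import numpy as np, cv2
from plant import robot
from scipy.spatial.transform import Rotation as Ro
def snap(n,f):
    im=robot.read_camera(n); cv2.imwrite(f'pics/{f}.png',im[:,:,::-1]); return im
def proj(n,X):
    m=robot.camera_model(n); K=np.array([[m['fx'],0,m['cx']],[0,m['fy'],m['cy']],[0,0,1.]])
    R=np.array(m['R']);p,_=cv2.projectPoints(np.atleast_2d(X).astype(float),cv2.Rodrigues(R)[0],np.array(m['t'],float),K,np.array(m['dist'],float)); return p[:,0]
def ray(n,px):
    m=robot.camera_model(n); K=np.array([[m['fx'],0,m['cx']],[0,m['fy'],m['cy']],[0,0,1.]])
    u=cv2.undistortPoints(np.array([[px]],float),K,np.array(m['dist'],float))[0,0]
    R=np.array(m['R']);t=np.array(m['t']); return -R.T@t, R.T@np.array([u[0],u[1],1])
E
python3 - <<'E'
from h import *
a=snap('scene','s0');b=snap('side','d0')
cv2.imwrite('pics/both.png',cv2.resize(np.vstack([a,b])[:,:,::-1],None,fx=.78,fy=.78))
for n in('scene','side'):
    m=robot.camera_model(n);print(n,-np.array(m['R']).T@np.array(m['t']),np.array(m['R'])[2],m['fx'])
    for t in('hub_centre','stand','spoke_mid','valve','tyre','jar_chili','jar_soy','jar_vinegar','sauce_bottle','sugar_shaker','black_bowl','wrench'):
        for o in robot.outline_of(n,t)[:2]: print(t,round(o['conf'],2),np.round(o['pixel']),o['pixels'].sum())
print(robot.read_state(),robot.grip_depth, robot.camera_model('wrist')['mount'])
E
```

```text
pics
scene [ 1.09861253 -0.64529275  1.28650513] [-0.34812457  0.4605974  -0.81649208] 408.2080534650682
hub_centre 0.9 [246. 177.] 3297
stand 0.63 [247. 178.] 3191
spoke_mid 0.56 [243. 161.] 1938
valve 0.32 [308. 193.] 772
tyre 0.86 [241. 164.] 1463
jar_chili 0.71 [327. 123.] 619
jar_soy 0.78 [163. 294.] 958
jar_soy 0.34 [241. 164.] 1301
jar_vinegar 0.61 [308. 195.] 760
sauce_bottle 0.72 [268. 241.] 415
sauce_bottle 0.69 [306. 195.] 785
sugar_shaker 0.7 [156. 253.] 460
black_bowl 0.95 [283. 114.] 648
wrench 0.72 [276. 158.] 116
wrench 0.68 [309. 193.] 801
side [0.45810027 1.14915062 1.21898832] [ 0.09713219 -0.73388252 -0.67229591] 498.33011025656714
hub_centre 0.63 [279. 223.] 3422
stand 0.61 [281. 224.] 3361
stand 0.17 [285. 288.] 389
spoke_mid 0.77 [277. 196.] 1782
tyre 0.98 [285. 201.] 1321
jar_chili 0.65 [234. 338.] 1399
jar_soy 0.68 [284. 138.] 606
jar_vinegar 0.89 [212. 241.] 983
sauce_bottle 0.8 [222. 188.] 591
sugar_shaker 0.96 [313. 157.] 377
sugar_shaker 0.53 [278. 196.] 1835
black_bowl 0.58 [302. 337.] 1893
black_bowl 0.38 [286. 291.] 378
wrench 0.59 [284. 290.] 411
{'t'
[... 243 characters left out ...]
': array([ 5.56061241e-04, -5.59736288e+01, -4.92061937e+01,  7.67882285e-02,
        2.24854157e-02, -3.36611618e-05]), 'tool_pos': array([0.21291161, 0.5609859 , 0.21865862]), 'orientation': array([5.66695198e-01, 3.09001611e+00, 5.99867006e-05]), 'force': array([-0.21652225,  0.57623725,  1.45104465]), 'wrist_torque': array([-0.02878243,  0.01891382,  0.00579644]), 'gripper_force': 0.0, 'opening': 0.09290533477517289} 0.0188 [[-5.70384084e-04 -9.55701101e-01 -2.94338376e-01  8.20040282e-02]
 [ 9.99999568e-01 -3.29093203e-04 -8.69302551e-04 -6.04504186e-04]
 [ 7.33928646e-04 -2.94338745e-01  9.55700876e-01 -1.66609076e-01]
 [ 0.00000000e+00  0.00000000e+00  0.00000000e+00  1.00000000e+00]]
```

View pics/both.png

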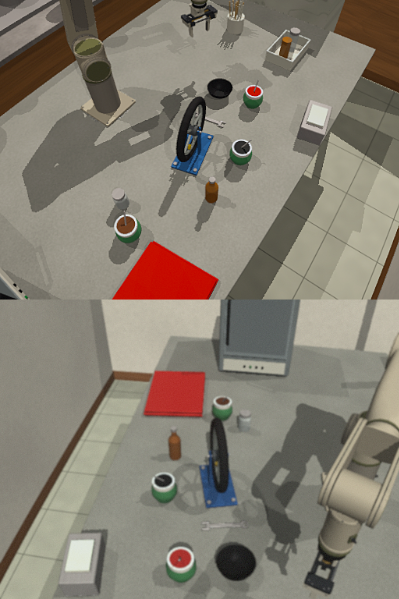

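```bash
python3 - <<'E'
from h import *
a=cv2.imread('pics/s0.png')[105:235,200:300];b=cv2.imread('pics/d0.png')[145:275,235:335]
cv2.imwrite('pics/c0.png',cv2.resize(np.hstack([a,b]),None,fx=4,fy=4,interpolation=cv2.INTER_CUBIC))
E
```

```text
(no output)
```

View pics/c0.png

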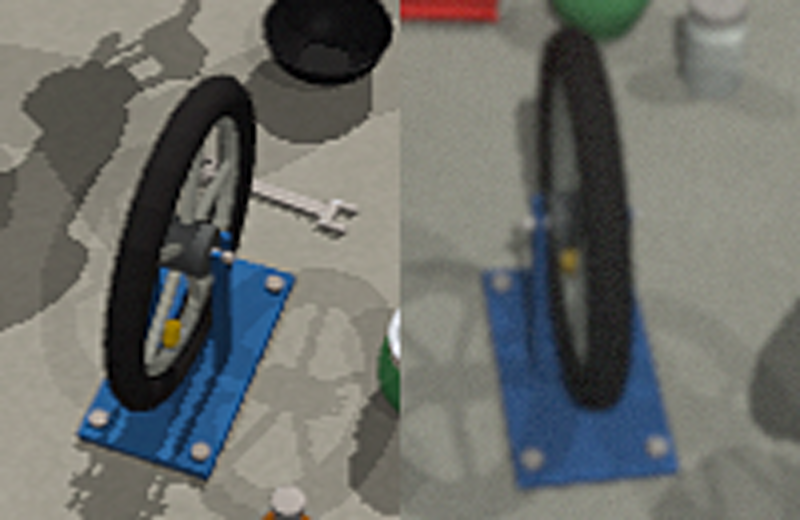

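```bash
python3 - <<'E'
from h import *
from scipy.optimize import least_squares
S=[(220,214.5),(252,224.5),(274.2,172.5)]; D=[(256,212.5),(265,267),(304.2,262.5)]
P=lambda n,L:np.array([(lambda c,d:c+d*(.010-c[2])/d[2])(*ray(n,p)) for p in L])
s=P('scene',S);d=P('side',D);print(s.round(3),d.round(3))
for q in(s,d):print([np.linalg.norm(q[i]-q[i-1]).round(3) for i in(1,2,0)])
# scene corners: -y end x-, -y end x+? ; assign by fit
base=np.array([[-.065,-.12],[.065,-.12],[.065,.12],[-.065,.12]])
def corners(p,X):
    c,sn=np.cos(p[2]),np.sin(p[2]);X=np.atleast_2d(X);return np.c_[p[0]+c*X[:,0]-sn*X[:,1],p[1]+sn*X[:,0]+c*X[:,1],X[:,2]]
B=np.c_[base,np.full(4,.010)]
best=None
import itertools
for i in range(1):
    f=lambda p:np.r_[(proj('scene',corners(p,B[[0,1,2]]))-S).ravel(),(proj('side',corners(p,B[[1,2,3]]))-D).ravel()]
    pass
for sc in itertools.permutations(range(4),3):
  for dc in itertools.permutations(range(4),3):
    x0=np.r_[(s[[0,2]].mean(0))[:2],0]
    if sc not in((0,1,2),(1,2,3),(2,3,0),(3,0,1),(3,2,1)) :continue
    for y0 in(-.5,0,.5):
      x0[2]=y0
      r=least_squares(lambda p:np.r_[(proj('scene',corners(p,B[list(sc)]))-S).ravel(),(proj('side',corners(p,B[list(dc)]))-D).ravel()],x0)
      if abs(r.x[2])<1.2 and(best is None or r.cost<best[0]-1e-6):best=(r.cost,sc,dc,r.x,r.fun.round(1))
print(best);p=best[3]
# valve
for n,px in(('scene',(243,188.3)),('side',(277,210))):
    c,dd=ray(n,px);nrm=np.array([np.cos(p[2]),np.sin(p[2]),0]);h=np.array([p[0],p[1],.175])
    X=c+dd*((h-c)@nrm)/(dd@nrm);v=X-h;y=v@[-np.sin(p[2]),np.cos(p[2]),0];print(n,'y,z',y.round(3),v[2].round(3),'r',np.hypot(y,v[2]).round(3),'cw deg',np.degrees(np.arctan2(-y,v[2])).round(1))
# bystanders
for n in('scene','side'):
  for t,z in(('jar_chili',.05),('jar_soy',.05),('jar_vinegar',.05),('sauce_bottle',.085),('sugar_shaker',.05),('black_bowl',.03),('wrench',.005)):
    o=robot.outline_of(n,t)
    if o:
      c,dd=ray(n,o[0]['pixel']);print(n,t,(c+dd*(z-c[2])/dd[2]).round(3),round(o[0]['conf'],2))
E
```

```text
[[ 0.538 -0.112  0.01 ]
 [ 0.657 -0.078  0.01 ]
 [ 0.591  0.159  0.01 ]] [[ 0.646 -0.072  0.01 ]
 [ 0.583  0.164  0.01 ]
 [ 0.463  0.129  0.01 ]]
[np.float64(0.124), np.float64(0.246), np.float64(0.276)]
[np.float64(0.244), np.float64(0.125), np.float64(0.272)]Traceback (most recent call last):
  File "<stdin>", line 23, in <module>
    return func(*args, **kwargs)
    result = trf(vector_fun.fun, vector_fun.jac, x0, f0, J0, lb, ub, ftol, xtol,
                 gtol, max_nfev, x_scale, loss_function, tr_solver,
                 tr_options.copy(), verbose, callback=callback_wrapped)
    return trf_no_bounds(
        fun, jac, x0, f0, J0, ftol, xtol, gtol, max_nfev, x_scale,
        loss_function, tr_solver, tr_options, verbose, callback=callback)
    f_new = fun(x_new)
    self._update_fun()
    ~~~~~~~~~~~~~~~~^^
    self.f = self.fun_wrapped(xp_copy(self.x))
             ~~~~~~~~~~~~~~~~^^^^^^^^^^^^^^^^^
    return np.atleast_1d(self.fun(x))
                         ~~~~~~~~^^^
    return self.f(x, *self.args, **self.kwargs)
           ~~~~~~^^^^^^^^^^^^^^^^^^^^^^^^^^^^^^
  File "<stdin>", line 23, in <lambda>
  File "h.py", line 7, in proj
    m=robot.camera_model(n); K=np.array([[m['fx'],0,m['cx']],[0,m['fy'],m['cy']],[0,0,1.]])
ValueError: time passes only in moves, steps and waits
```

```bash
sed -i 's/^def snap/import functools\n@functools.lru_cache\ndef cm(n): return robot.camera_model(n)\ndef snap/; s/m=robot.camera_model(n)/m=cm(n)/' h.py; python3 - <<'E'
from h import *
from scipy.optimize import least_squares
S=[(220,214.5),(252,224.5),(274.2,172.5)]; D=[(256,212.5),(265,267),(304.2,262.5)]
B=np.array([[-.065,-.12,.011],[.065,-.12,.011],[.065,.12,.011],[-.065,.12,.011]])
def W(p,X):
    c,sn=np.cos(p[2]),np.sin(p[2]);return np.c_[p[0]+c*X[:,0]-sn*X[:,1],p[1]+sn*X[:,0]+c*X[:,1],X[:,2]]
r=least_squares(lambda p:np.r_[(proj('scene',W(p,B[:3]))-S).ravel(),(proj('side',W(p,B[1:]))-D).ravel()],[.56,.02,.27])
p=r.x;print(p,r.fun.round(1))
for n,px in(('scene',(243,188.3)),('side',(277,210))):
    c,dd=ray(n,px);nrm=np.array([np.cos(p[2]),np.sin(p[2]),0]);h=np.array([p[0],p[1],.175])
    X=c+dd*((h-c)@nrm)/(dd@nrm);v=X-h;y=v@[-np.sin(p[2]),np.cos(p[2]),0];print(n,'y,z',y.round(3),v[2].round(3),'r',np.hypot(y,v[2]).round(3),'cw deg',np.degrees(np.arctan2(-y,v[2])).round(1))
for n in('scene','side'):
  for t,z in(('jar_chili',.05),('jar_soy',.05),('jar_vinegar',.05),('sauce_bottle',.085),('sugar_shaker',.05),('black_bowl',.03),('wrench',.005)):
    o=robot.outline_of(n,t)
    if o:
      c,dd=ray(n,o[0]['pixel']);print(n,t,(c+dd*(z-c[2])/dd[2]).round(3),round(o[0]['conf'],2))
E
```

```text
[0.5581091  0.02606014 0.27972753] [-1.2 -2.3  0.3 -1.9 -0.8 -0.6 -2.1 -0.3 -1.3 -1.6  0.4 -1.5]
scene y,z -0.036 -0.094 r 0.101 cw deg 159.3
side y,z -0.034 -0.08 r 0.087 cw deg 156.8
scene jar_chili [0.642 0.473 0.05 ] 0.71
scene jar_soy [ 0.59  -0.462  0.05 ] 0.78
scene jar_vinegar [0.763 0.121 0.05 ] 0.61
scene sauce_bottle [ 0.761 -0.131  0.085] 0.72
scene sugar_shaker [ 0.473 -0.371  0.05 ] 0.7
scene black_bowl [0.454 0.425 0.03 ] 0.95
scene wrench [0.554 0.228 0.005] 0.72
side jar_chili [0.627 0.45  0.05 ] 0.65
side jar_soy [ 0.594 -0.466  0.05 ] 0.68
side jar_vinegar [0.757 0.116 0.05 ] 0.89
side sauce_bottle [ 0.767 -0.095  0.085] 0.8
side sugar_shaker [ 0.469 -0.361  0.05 ] 0.96
side black_bowl [0.449 0.41  0.03 ] 0.58
side wrench [0.515 0.242 0.005] 0.59
```

```bash
python3 - <<'E'
from h import *
print([x for x in dir(robot) if x[0]!='_'])
s=robot.read_state();print(s['t'],Ro.from_rotvec(s['orientation']).as_matrix().round(3))
E
```

```text
['IKError', 'camera_model', 'close_job', 'grip_depth', 'outline_of', 'read_camera', 'read_state']
2.0 [[-0.935  0.355 -0.   ]
 [ 0.355  0.935  0.   ]
 [ 0.     0.    -1.   ]]
```

```bash
cat >> h.py <<'E'
HUB=np.array([.558,.026,.175]);YAW=.28
LX=np.array([np.cos(YAW),np.sin(YAW),0]);LY=np.array([-np.sin(YAW),np.cos(YAW),0]);LZ=np.array([0,0,1.])
def loc(x,y,z): return HUB+x*LX+y*LY+z*LZ
def Rt(tilt,yaw=YAW):
    t=np.radians(tilt);f=np.array([np.cos(yaw),np.sin(yaw),0]);z=np.cos(t)*f-np.sin(t)*LZ;y=np.array([-f[1],f[0],0]);return np.c_[np.cross(y,z),y,z]
def rows(p0,R0,targets):
    for p,R in targets:
        d=R0.T@(np.array(p)-p0);w=np.degrees(Ro.from_matrix(R0.T@R).as_rotvec());print(list(np.r_[d.round(3),w.round(1)]))
def now():
    s=robot.read_state();return s['tool_pos'],Ro.from_rotvec(s['orientation']).as_matrix(),s
E
python3 - <<'E'
from h import *
p,R,s=now()
rows(p,R,[((.22,.5,.33),R),((.30,.30,.36),Rt(90)),((.38,.05,.36),Rt(90)),((.38,0,.34),Rt(90)),((.38,-.04,.34),Rt(40))])
E
```

```text
[np.float64(-0.028), np.float64(-0.054), np.float64(-0.111), np.float64(0.0), np.float64(0.0), np.float64(0.0)]
[np.float64(-0.174), np.float64(-0.213), np.float64(-0.141), np.float64(0.0), np.float64(-0.0), np.float64(-36.8)]
[np.float64(-0.338), np.float64(-0.418), np.float64(-0.141), np.float64(0.0), np.float64(-0.0), np.float64(-36.8)]
[np.float64(-0.355), np.float64(-0.465), np.float64(-0.121), np.float64(0.0), np.float64(-0.0), np.float64(-36.8)]
[np.float64(-0.369), np.float64(-0.503), np.float64(-0.121), np.float64(-16.1), np.float64(-48.2), np.float64(-34.4)]
```

Request:
carry_out(
  rows=[
    [-0.014,-0.027,-0.055,0,0,0],
    [-0.028,-0.054,-0.111,0,0,0],
    [-0.065,-0.094,-0.125,0,0,-9],
    [-0.1,-0.134,-0.135,0,0,-18],
    [-0.137,-0.174,-0.141,0,0,-27],
    [-0.174,-0.213,-0.141,0,0,-36.8],
    [-0.21,-0.258,-0.141,0,0,-36.8],
    [-0.246,-0.303,-0.141,0,0,-36.8],
    [-0.282,-0.348,-0.141,0,0,-36.8],
    [-0.318,-0.393,-0.141,0,0,-36.8],
    [-0.355,-0.44,-0.13,0,0,-36.8],
    [-0.355,-0.465,-0.121,0,0,-36.8],
  ],
  jaw=255,
  force=20,
)

```text
t: 3.5
tool_pos: [0.3801, -0.0025, 0.339]
orientation: [0.432, -3.111, 0.001]
force: [0.2, 0.0, 0.8]
opening: 0.0007
gripper_force: 0.0
```

Request:
carry_out(
  rows=[
    [0,0,0,0,-8,0],
    [0,0,0,0,-16,0],
    [0,0,0,0,-24,0],
    [0,-0.01,0,0,-32,0],
    [0,-0.02,0,0,-40,0],
    [0,-0.03,0,0,-46,0],
    [0,-0.04,0,0,-50,0],
    [0,-0.04,0,0,-50,0],
  ],
)

```text
t: 4.5
tool_pos: [0.4751, -0.0756, 0.3594]
orientation: [-0.323, 2.302, 0.197]
force: [-0.6, -0.3, -0.0]
opening: 0.0007
gripper_force: 0.0
```

```bash
python3 - <<'E'
from h import *
p,R,s=now();print(p,s['q'].round(3),R[:,2],np.degrees(np.arcsin(-R[2,2])))
im=snap('wrist','w1')
M=np.array(cm('wrist')['mount']);T=np.eye(4);T[:3,:3]=R;T[:3,3]=p;C=T@M
m=cm('wrist');K=np.array([[m['fx'],0,m['cx']],[0,m['fy'],m['cy']],[0,0,1.]])
Ci=np.linalg.inv(C)
for q in(loc(0,0,0),loc(-.034,0,.016)):
  print(cv2.projectPoints(q[None],cv2.Rodrigues(Ci[:3,:3])[0],Ci[:3,3],K,np.array(m['dist'],float))[0][0,0])
E
```

```text
[ 0.47507704 -0.07559882  0.35936487] [-0.854 -0.892  2.234  0.756  1.457 -2.657] [ 0.69405132  0.24107822 -0.6783613 ] 42.71572149466702
[307.00761147 124.84497963]
[313.66530216 116.68423848]
```

View pics/w1.png

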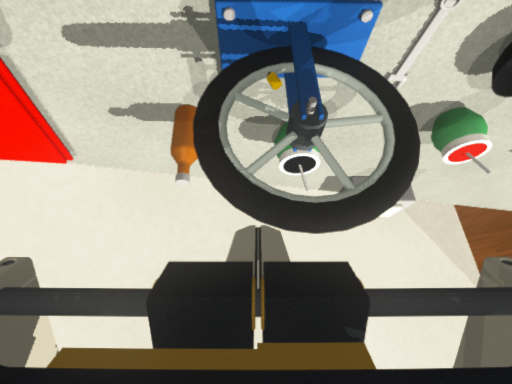

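Request:
carry_out(
  rows=[
    [0,-0.03,0,0,-42,0],
    [0,-0.02,0,0,-34,0],
    [0,0,0,0,-26,0],
    [0,0,0,0,-18,0],
    [0,0,0,0,-9,0],
    [0,0,0,0,0,0],
    [0,0,0,0,0,0],
  ],
)

```text
t: 5.42
tool_pos: [0.4747, -0.0744, 0.3609]
orientation: [-0.33, 2.303, 0.196]
force: [0.4, 0.5, 0.2]
opening: 0.0002
gripper_force: 0.0
```

```bash
python3 - <<'E'
from h import *
p,R,s=now();print(p,s['q'].round(3),s['orientation'].round(3))
E
```

```text
[ 0.47474977 -0.07438372  0.36090405] [-0.851 -0.893  2.231  0.754  1.46  -2.657] [-0.33   2.303  0.196]
```

Request:
carry_out(
  rows=[
    [0,0,0,0,8,0],
    [0,0,0,0,16,0],
    [0,0,0,0,24,0],
    [0,0,0,0,32,0],
    [0,0,0,0,40,0],
    [0,0,0,0,47,0],
    [0,0,0,0,47,0],
  ],
)

```text
t: 6.3
tool_pos: [0.4768, -0.0726, 0.3583]
orientation: [0.474, -3.101, -0.067]
force: [-0.1, -0.2, 0.3]
opening: 0.0005
gripper_force: 0.0
```

```bash
python3 - <<'E'
from h import *
p,R,s=now();print(p,s['q'].round(3),R.round(3))
E
```

```text
[ 0.47675928 -0.0725944   0.35830008] [-0.287 -0.186  1.548  0.038  1.801 -2.153] [[-0.954 -0.299 -0.01 ]
 [-0.299  0.953  0.042]
 [-0.003  0.043 -0.999]]
```

Now the half turn about tool z, unwinding joint 6.

Request:
carry_out(
  rows=[
    [0,0,0,0,0,10.5],
    [0,0,0,0,0,21],
    [0,0,0,0,0,31.5],
    [0,0,0,0,0,42],
    [0,0,0,0,0,52.5],
    [0,0,0,0,0,63],
    [0,0,0,0,0,73.5],
    [0,0,0,0,0,84],
    [0,0,0,0,0,90],
    [0,0,0,0,0,90],
  ],
)

```text
t: 7.55
tool_pos: [0.4752, -0.0743, 0.3604]
orientation: [-1.848, -2.506, -0.047]
force: [-0.1, -0.4, 0.1]
opening: 0.0007
gripper_force: 0.0
```

Request:
carry_out(
  rows=[
    [0,0,0,0,0,10.5],
    [0,0,0,0,0,21],
    [0,0,0,0,0,31.5],
    [0,0,0,0,0,42],
    [0,0,0,0,0,52.5],
    [0,0,0,0,0,63],
    [0,0,0,0,0,73.5],
    [0,0,0,0,0,84],
    [0,0,0,0,0,90],
    [0,0,0,0,0,90],
  ],
)

```text
t: 8.8
tool_pos: [0.4752, -0.0745, 0.3601]
orientation: [-3.065, -0.467, -0.0]
force: [0.4, -0.5, -0.3]
opening: 0.0008
gripper_force: 0.0
```

```bash
python3 - <<'E'
from h import *
from scipy.optimize import least_squares
p,R,s=now();print(p,s['q'].round(3),R.round(3))
Q=[([1.1226,.1304,1.4881,0,1.523,-.0854],(.2129,.5610,.2187),None),([-.854,-.892,2.234,.756,1.457,-2.657],(.4751,-.0756,.3594),Ro.from_rotvec([-.323,2.302,.197]).as_matrix()),
([-.287,-.186,1.548,.038,1.801,-2.153],(.47676,-.07259,.3583),None),(list(s['q']),tuple(p),R)]
best=None
def fk(q,v,s4,s6,c):
    h,a0,a,e,b,L,d=v
    E=lambda ax,t:Ro.from_euler(ax,t).as_matrix()
    A=E('z',q[0]);B=A@E('y',q[1]);C=B@E('y',q[2]);
    P=np.array([0,0,h])+A@[a0,d,0]+B@[0,0,a]+C@[e,0,b]
    D=C@E('z',s4*q[3])@E('y',q[4])@E('z',s6*q[5]);return P+D@[0,0,L],D@E('z',c)
for s4 in(1,-1):
  for s6 in(1,-1):
    f=lambda v:np.concatenate([fk(q,v[:7],s4,s6,v[7])[0]-x for q,x,_ in Q]+[.1*(fk(q,v[:7],s4,s6,v[7])[1]-r).ravel() for q,x,r in Q if r is not None])
    for c in(1.57,-1.57):
      r=least_squares(f,[.3,0,.35,0,.35,.25,0,c]);print(s4,s6,r.cost,r.x.round(4),abs(f(r.x)).max())
E
```

```text
[ 0.47517929 -0.07449721  0.36013391] [-0.291 -0.193  1.551  0.038  1.801  0.986] [[ 0.955  0.297 -0.006]
 [ 0.297 -0.954  0.04 ]
 [ 0.006 -0.04  -0.999]]
1 1 1.814215885287224e-08 [ 3.1830e-01 -3.0000e-04  3.6940e-01  6.2000e-02  5.5370e-01  3.7750e-01
  5.1300e-02  1.5707e+00] 9.49392944757238e-05
1 1 1.8142158851632487e-08 [ 3.1830e-01 -3.0000e-04  3.6940e-01  6.2000e-02  5.5370e-01  3.7750e-01
  5.1300e-02  1.5707e+00] 9.493915568160871e-05
1 -1 0.004918938445599309 [ 3.183e-01 -3.000e-04  3.694e-01  6.200e-02  5.537e-01  3.775e-01
  5.130e-02  3.041e+00] 0.0480025251880421
1 -1 0.004918938445877585 [ 3.1830e-01 -3.0000e-04  3.6940e-01  6.2000e-02  5.5370e-01  3.7750e-01
  5.1300e-02 -3.2422e+00] 0.048003255276995255
-1 1 0.021287020546750562 [-0.6342 -0.1236 -0.0926 -0.6184  0.7064 -0.3573  0.0551  1.6336] 0.11449273603428634
-1 1 0.021287020546117853 [-0.6342 -0.1236 -0.0926 -0.6184  0.7064 -0.3573  0.0551 -4.6495] 0.11449146072446677
-1 -1 0.02314606151992375 [-0.6342 -0.1236 -0.0926 -0.6184  0.7064 -0.3573  0.0551  3.2608] 0.10275405471482693
-1 -1 0.023146061517379357 [-0.6342 -0.1236 -0.0926 -0.6184  0.7064 -0.3573  0.0551 -3.0223] 0.10275405471482693
```

```bash
cat >> h.py <<'E'
V=[.3183,-.0003,.3694,.062,.5537,.3775,.0513]
LO=np.array([-2.96,-.89,.02,-1.34,0,-2.66]);HI=np.array([2.96,2.26,2.5,4.48,2.73,2.66])
def fk(q):
    h,a0,a,e,b,L,d=V
    E=lambda ax,t:Ro.from_euler(ax,t).as_matrix()
    A=E('z',q[0]);B=A@E('y',q[1]);C=B@E('y',q[2]);P=np.array([0,0,h])+A@[a0,d,0]+B@[0,0,a]+C@[e,0,b]
    D=C@E('z',q[3])@E('y',q[4])@E('z',q[5]);return P+D@[0,0,L],D@E('z',np.pi/2)
def ik(p,R,q0):
    from scipy.optimize import least_squares
    def f(q):
        P,D=fk(q);return np.r_[P-p,.3*Ro.from_matrix(D.T@R).as_rotvec()]
    r=least_squares(f,np.clip(q0,LO+.01,HI-.01),bounds=(LO+.005,HI-.005));return r.x,np.abs(r.fun).max()
FL=np.diag([-1.,-1,1])
E
python3 - <<'E'
from h import *
rng=np.random.default_rng(0)
q0=now()[2]['q']
for tilt in(15,25,35,45,55):
  for dy in(0,-.28,.2):
   for fl in(1,0):
    R=Rt(tilt,YAW+dy)@(FL if fl else np.eye(3)); sols=[]
    tdir=R[:,2]
    pts=[loc(.008,-.065,0)-.13*tdir,loc(.008,-.065,0),loc(.008,0,.06),loc(.008,.062,0)]
    for k in range(14):
        q=q0 if k==0 else rng.uniform(LO,HI)
        q,e=ik(pts[1],R,q)
        if e<1e-3 and not any(np.abs(q-s).max()<.05 for s in sols):sols.append(q)
    for q in sols:
        r=[ik(pt,R,q) for pt in pts]
        if max(x[1] for x in r)<2e-3: print(tilt,dy,fl,'OK',*[x[0].round(2) for x in r])
        else: print(tilt,dy,fl,'partial',[round(x[1],3) for x in r])
E
```

```text
15 0.2 1 partial [np.float64(0.004), np.float64(0.0), np.float64(0.014), np.float64(0.034)]
15 0.2 0 partial [np.float64(0.004), np.float64(0.0), np.float64(0.015), np.float64(0.034)]
25 0.2 1 partial [np.float64(0.0), np.float64(0.0), np.float64(0.003), np.float64(0.024)]
35 0 1 partial [np.float64(0.016), np.float64(0.0), np.float64(0.002), np.float64(0.023)]
35 0.2 1 partial [np.float64(0.0), np.float64(0.0), np.float64(0.0), np.float64(0.008)]
45 0 1 OK [-0.7  -0.88  2.38  0.67  1.23  0.5 ] [-0.47 -0.51  2.33  0.72  0.82  0.46] [-0.31 -0.71  2.34  0.53  0.89  0.77] [-0.13 -0.74  2.47  0.44  0.72  0.93]
45 -0.28 1 partial [np.float64(0.025), np.float64(0.0), np.float64(0.0), np.float64(0.0)]
45 -0.28 0 partial [np.float64(0.025), np.float64(0.0), np.float64(0.0), np.float64(0.0)]
45 0.2 1 OK [-0.8  -0.65  2.25  0.77  1.35  0.19] [-0.56 -0.37  2.24  0.82  0.99  0.16] [-0.43 -0.59  2.27  0.71  1.04  0.42] [-0.28 -0.64  2.41  0.69  0.87  0.49]
55 0 1 OK [-0.52 -0.69  2.17  0.45  1.24  0.72] [-0.38 -0.4   2.18  0.46  0.91  0.71] [-0.23 -0.55  2.17  0.34  1.    0.95] [-0.07 -0.57  2.29  0.26  0.86  1.11]
55 0 0 OK [-0.52 -0.69  2.17  0.45  1.24 -2.43] [-0.38 -0.4   2.18  0.46  0.91 -2.43] [-0.23 -0.55  2.17  0.34  1.   -2.19] [-0.07 -0.57  2.29  0.26  0.86 -2.04]
55 -0.28 1 OK [-0.29 -0.81  2.24  0.18  1.13  1.25] [-0.23 -0.47  2.23  0.19  0.8   1.25] [-0.07 -0.59  2.19  0.05  0.93  1.49] [ 0.11 -0.57  2.29 -0.09  0.81  1.72]
55 -0.28 0 OK [-0.29 -0.81  2.24  0.18  1.13 -1.89] [-0.23 -0.47  2.23  0.19  0.8  -1.89] [-0.07 -0.59  2.19  0.05  0.93 -1.65] [ 0.11 -0.57  2.29 -0.09  0.81 -1.42]
55 0.2 1 OK [-0.62 -0.55  2.08  0.55  1.34  0.41] [-0.45 -0.31  2.11  0.57  1.03  0.41] [-0.33 -0.48  2.12  0.48  1.1   0.63] [-0.18 -0.51  2.26  0.45  0.94  0.73]
```

```bash
cat >> h.py <<'E'
def wproj(p,R,X):
    m=cm('wrist');K=np.array([[m['fx'],0,m['cx']],[0,m['fy'],m['cy']],[0,0,1.]]);T=np.eye(4);T[:3,:3]=R;T[:3,3]=p;Ci=np.linalg.inv(T@np.array(m['mount']))
    return cv2.projectPoints(np.atleast_2d(X).astype(float),cv2.Rodrigues(Ci[:3,:3])[0],Ci[:3,3],K,np.array(m['dist'],float))[0][:,0]
def on_plane(n,px,pose=None):
    if pose is None: c,d=ray(n,px)
    else:
        m=cm('wrist');K=np.array([[m['fx'],0,m['cx']],[0,m['fy'],m['cy']],[0,0,1.]]);T=np.eye(4);T[:3,3],T[:3,:3]=pose;C=T@np.array(m['mount'])
        u=cv2.undistortPoints(np.array([[px]],float),K,np.array(m['dist'],float))[0,0];c=C[:3,3];d=C[:3,:3]@[u[0],u[1],1]
    v=c+d*((HUB-c)@LX)/(d@LX)-HUB;return v@LY,v[2]
def cw(y,z): return np.degrees(np.arctan2(-y,z))
def centre(phi,r=.058):
    a=np.radians(phi);u=np.array([-np.sin(a),np.cos(a)]);t=np.array([-np.cos(a),-np.sin(a)]);s=.0175*abs(np.cos(a))+.013*abs(np.sin(a))+.0055
    return r*u+s*t
def tcp(phi,x=.008,r=.058,gap=0):
    c=centre(phi+gap,r);return loc(x,c[0],c[1]-x)
E
python3 - <<'E'
from h import *
p=np.array([.4751,-.0756,.3594]);R=Ro.from_rotvec([-.323,2.302,.197]).as_matrix()
for n,px in dict(valve=(274,80),rimL=(237,97),rimR=(387,121),s3=(352,187),s4=(250,167),hub=(307,120),axle=(312,103)).items():
    y,z=on_plane('w',px,(p,R));print(n,round(y,3),round(z,3),'r',np.hypot(y,z).round(3),'cw',cw(y,z).round(1))
print('axle',wproj(p,R,loc(-.046,0,0)),wproj(p,R,loc(-.026,0,0)))
cur=now();q=cur[2]['q'];Rf=Rt(45)@FL
pre=tcp(50,gap=33)-.10*Rf[:,2]
print('pre',pre)
for nm,pt in[('pre',pre)]+[(f,tcp(f)) for f in(83,50,20,-10,-40,-70,-90,-100,-108)]+[('D2',loc(.008,-.062,-.04))]:
    qq,e=ik(pt,Rf,q);print(nm,pt.round(3),qq.round(2),round(e,4));q=qq if e<.001 else q
E
```

```text
valve -0.037 -0.085 r 0.093 cw 156.5
rimL -0.092 -0.052 r 0.106 cw 119.7
rimR 0.113 -0.004 r 0.113 cw -91.9
s3 0.045 0.096 r 0.105 cw -25.0
s4 -0.077 0.064 r 0.1 cw 50.2
hub 0.003 -0.008 r 0.009 cw -160.8
axle 0.014 -0.038 r 0.041 cw -160.5
axle [[312.43413437  99.24174252]] [[309.29060234 111.07528853]]
pre [ 0.51433235 -0.0490614   0.22439636]
pre [ 0.514 -0.049  0.224] [-0.63 -0.82  2.42  0.68  1.1   0.49] 0.0
83 [ 0.582 -0.03   0.154] [-0.46 -0.48  2.36  0.74  0.78  0.42] 0.0
50 [ 0.583 -0.031  0.184] [-0.46 -0.53  2.33  0.7   0.84  0.49] 0.0
20 [ 0.578 -0.015  0.212] [-0.42 -0.6   2.32  0.64  0.88  0.59] 0.0
-10 [0.57  0.014 0.228] [-0.35 -0.68  2.34  0.57  0.89  0.71] 0.0
-40 [0.561 0.044 0.229] [-0.27 -0.73  2.37  0.5   0.87  0.82] 0.0
-70 [0.553 0.073 0.209] [-0.18 -0.76  2.42  0.45  0.8   0.91] 0.0
-90 [0.55  0.084 0.186] [-0.14 -0.75  2.45  0.44  0.74  0.93] 0.0
-100 [0.549 0.087 0.178] [-0.13 -0.74  2.47  0.44  0.72  0.93] 0.0
-108 [0.548 0.088 0.171] [-0.13 -0.73  2.47  0.44  0.71  0.93] 0.0
D2 [ 0.583 -0.031  0.135] [-0.46 -0.44  2.37  0.78  0.75  0.37] 0.0
```

```bash
python3 - <<'E'
from h import *
from scipy.spatial.transform import Slerp
p,R,s=now();q=s['q'];Rf=Rt(45)@FL
pre=tcp(50,gap=33)-.10*Rf[:,2]
sl=Slerp([0,1],Ro.from_matrix([R,Rf]))
W=[]
for k in range(1,8):
    f=k/7;P=p+(pre-p)*f+np.array([-.02,0,0])*np.sin(np.pi*f);M=sl(f).as_matrix();q,e=ik(P,M,q);print(q.round(2),round(e,4));W.append((P,M))
rows(p,R,W)
E
```

```text
[-0.33 -0.31  1.69  0.1   1.69  0.95] 0.0
[-0.38 -0.43  1.83  0.16  1.58  0.91] 0.0
[-0.43 -0.54  1.96  0.24  1.48  0.85] 0.0
[-0.49 -0.64  2.08  0.33  1.38  0.78] 0.0
[-0.54 -0.72  2.2   0.43  1.29  0.7 ] 0.0
[-0.59 -0.78  2.32  0.54  1.19  0.61] 0.0
[-0.63 -0.82  2.42  0.68  1.1   0.49] 0.0
[np.float64(-0.002), np.float64(-0.004), np.float64(0.02), np.float64(-0.4), np.float64(6.4), np.float64(0.0)]
[np.float64(-0.002), np.float64(-0.007), np.float64(0.039), np.float64(-0.8), np.float64(12.8), np.float64(0.1)]
[np.float64(0.0), np.float64(-0.009), np.float64(0.059), np.float64(-1.2), np.float64(19.1), np.float64(0.1)]
[np.float64(0.007), np.float64(-0.01), np.float64(0.078), np.float64(-1.5), np.float64(25.5), np.float64(0.2)]
[np.float64(0.017), np.float64(-0.01), np.float64(0.098), np.float64(-1.9), np.float64(31.9), np.float64(0.2)]
[np.float64(0.029), np.float64(-0.009), np.float64(0.117), np.float64(-2.3), np.float64(38.3), np.float64(0.2)]
[np.float64(0.044), np.float64(-0.007), np.float64(0.136), np.float64(-2.7), np.float64(44.7), np.float64(0.3)]
```

Request:
carry_out(
  rows=[
    [-0.002,-0.004,0.02,-0.4,6.4,0],
    [-0.002,-0.007,0.039,-0.8,12.8,0.1],
    [0,-0.009,0.059,-1.2,19.1,0.1],
    [0.007,-0.01,0.078,-1.5,25.5,0.2],
    [0.017,-0.01,0.098,-1.9,31.9,0.2],
    [0.029,-0.009,0.117,-2.3,38.3,0.2],
    [0.044,-0.007,0.136,-2.7,44.7,0.3],
    [0.044,-0.007,0.136,-2.7,44.7,0.3],
  ],
)

```text
t: 9.8
tool_pos: [0.512, -0.0489, 0.2198]
orientation: [-2.783, -0.387, -1.144]
force: [-0.4, -1.0, -0.2]
opening: 0.0006
gripper_force: 0.0
```

```bash
python3 - <<'E'
from h import *
p,R,s=now();print(p,s['q'].round(2),np.degrees(Ro.from_matrix(R.T@(Rt(45)@FL)).as_rotvec()).round(1))
v=p-HUB;print('local',v@LX,v@LY,v[2])
snap('wrist','w2');y=wproj(p,R,[loc(0,0,0),loc(-.046,0,0)]);print(y)
im=cv2.imread('pics/w2.png')
for a in range(0,360,10):
  for r in(.106,):
    X=wproj(p,R,loc(0,-r*np.sin(np.radians(a)),r*np.cos(np.radians(a))))[0]
    if abs(X).max()<900: cv2.circle(im,tuple(int(t) for t in X),2,(0,0,255),-1)
cv2.imwrite('pics/w2o.png',im)
# insertion + push rows
W=[(tcp(50,gap=33),R),]+[(tcp(f),R) for f in(70,60,50,43,36,29,22,15,8)]
rows(p,R,W)
E
```

```text
[ 0.51201912 -0.04893355  0.21983729] [-0.63 -0.83  2.43  0.67  1.09  0.49] [ 0.   0.3 -0.2]
local -0.06489848267568633 -0.05930821841727157 0.04483729146417234
[[193.5122213  186.18686109]
 [187.82409891 232.94396157]]
[np.float64(0.005), np.float64(0.001), np.float64(0.098), np.float64(0.0), np.float64(0.0), np.float64(0.0)]
[np.float64(0.013), np.float64(0.003), np.float64(0.091), np.float64(0.0), np.float64(0.0), np.float64(0.0)]
[np.float64(0.02), np.float64(0.004), np.float64(0.084), np.float64(0.0), np.float64(0.0), np.float64(0.0)]
[np.float64(0.026), np.float64(0.002), np.float64(0.077), np.float64(0.0), np.float64(0.0), np.float64(0.0)]
[np.float64(0.031), np.float64(-0.0), np.float64(0.072), np.float64(0.0), np.float64(0.0), np.float64(0.0)]
[np.float64(0.036), np.float64(-0.003), np.float64(0.067), np.float64(0.0), np.float64(0.0), np.float64(0.0)]
[np.float64(0.041), np.float64(-0.008), np.float64(0.062), np.float64(0.0), np.float64(0.0), np.float64(0.0)]
[np.float64(0.045), np.float64(-0.013), np.float64(0.058), np.float64(0.0), np.float64(0.0), np.float64(0.0)]
[np.float64(0.049), np.float64(-0.02), np.float64(0.054), np.float64(0.0), np.float64(0.0), np.float64(0.0)]
[np.float64(0.053), np.float64(-0.027), np.float64(0.05), np.float64(0.0), np.float64(0.0), np.float64(0.0)]
```

View pics/w2o.png

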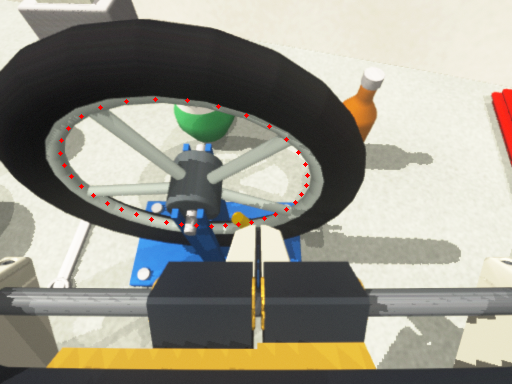

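Request:
carry_out(
  rows=[
    [0.009,0.002,0.015,0,0,0],
    [0.018,0.004,0.03,0,0,0],
    [0.018,0.004,0.05,0,0,0],
    [0.018,0.004,0.07,0,0,0],
    [0.018,0.004,0.085,0,0,0],
    [0.018,0.004,0.085,0,0,0],
    [0.018,0.004,0.085,0,0,0],
  ],
)

```text
t: 10.72
tool_pos: [0.5861, -0.0338, 0.1791]
orientation: [-2.783, -0.39, -1.153]
force: [0.3, -1.4, 0.1]
opening: 0.0006
gripper_force: 0.0
```

```bash
python3 - <<'E'
from h import *
p,R,s=now();v=p-HUB;print('local',v@LX,v@LY,v[2],s['force'])
for n in('wrist','side'): snap(n,n+'3')
rows(p,R,[(tcp(f),R) for f in range(60,-61,-7)])
E
```

```text
local 0.010513781754269676 -0.0652110145254317 0.004133792735583425 [ 0.31139274 -1.41462113  0.13016967]
[np.float64(-0.005), np.float64(-0.002), np.float64(0.002), np.float64(0.0), np.float64(0.0), np.float64(0.0)]
[np.float64(-0.001), np.float64(-0.003), np.float64(-0.003), np.float64(0.0), np.float64(0.0), np.float64(0.0)]
[np.float64(0.004), np.float64(-0.005), np.float64(-0.008), np.float64(0.0), np.float64(0.0), np.float64(0.0)]
[np.float64(0.009), np.float64(-0.007), np.float64(-0.013), np.float64(0.0), np.float64(0.0), np.float64(0.0)]
[np.float64(0.014), np.float64(-0.011), np.float64(-0.018), np.float64(0.0), np.float64(0.0), np.float64(0.0)]
[np.float64(0.019), np.float64(-0.016), np.float64(-0.022), np.float64(0.0), np.float64(0.0), np.float64(0.0)]
[np.float64(0.023), np.float64(-0.022), np.float64(-0.027), np.float64(0.0), np.float64(0.0), np.float64(0.0)]
[np.float64(0.026), np.float64(-0.029), np.float64(-0.03), np.float64(0.0), np.float64(0.0), np.float64(0.0)]
[np.float64(0.029), np.float64(-0.037), np.float64(-0.033), np.float64(0.0), np.float64(0.0), np.float64(0
[... 301 characters left out ...]
), np.float64(0.0), np.float64(0.0)]
[np.float64(0.035), np.float64(-0.064), np.float64(-0.039), np.float64(0.0), np.float64(0.0), np.float64(0.0)]
[np.float64(0.035), np.float64(-0.072), np.float64(-0.038), np.float64(0.0), np.float64(0.0), np.float64(0.0)]
[np.float64(0.034), np.float64(-0.079), np.float64(-0.038), np.float64(0.0), np.float64(0.0), np.float64(0.0)]
[np.float64(0.032), np.float64(-0.087), np.float64(-0.036), np.float64(0.0), np.float64(0.0), np.float64(0.0)]
[np.float64(0.03), np.float64(-0.095), np.float64(-0.033), np.float64(0.0), np.float64(0.0), np.float64(0.0)]
[np.float64(0.026), np.float64(-0.102), np.float64(-0.03), np.float64(0.0), np.float64(0.0), np.float64(0.0)]
```

View pics/wrist3.png

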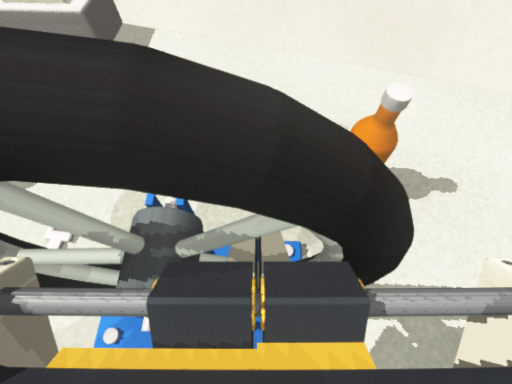

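Request:
carry_out(
  rows=[
    [-0.001,-0.003,-0.003,0,0,0],
    [0.004,-0.005,-0.008,0,0,0],
    [0.009,-0.007,-0.013,0,0,0],
    [0.014,-0.011,-0.018,0,0,0],
    [0.019,-0.016,-0.022,0,0,0],
    [0.023,-0.022,-0.027,0,0,0],
    [0.026,-0.029,-0.03,0,0,0],
    [0.029,-0.037,-0.033,0,0,0],
    [0.031,-0.045,-0.035,0,0,0],
    [0.033,-0.051,-0.037,0,0,0],
    [0.034,-0.057,-0.038,0,0,0],
    [0.034,-0.057,-0.038,0,0,0],
  ],
)

```text
t: 12.32
tool_pos: [0.567, 0.0213, 0.2283]
orientation: [-2.782, -0.388, -1.151]
force: [0.1, 0.7, 0.0]
opening: 0.0006
gripper_force: 0.0
```

```bash
cat >> h.py <<'E'
def yellow(im):
    h=cv2.cvtColor(im,cv2.COLOR_RGB2HSV);m=cv2.inRange(h,(20,140,110),(33,255,255))
    n,l,st,c=cv2.connectedComponentsWithStats(m);return [(c[i].round(1),st[i,4]) for i in range(1,n) if st[i,4]>5]
E
python3 - <<'E'
from h import *
p,R,s=now();v=p-HUB;print('local',v@LX,v@LY,v[2],s['force'])
for n in('wrist','scene','side'):
    im=snap(n,n+'4')
    for c,a in yellow(im):
        y,z=on_plane(n,c,(p,R) if n=='wrist' else None);print(n,c,a,'r',np.hypot(y,z).round(3),'cw',cw(y,z).round(1))
rows(p,R,[(tcp(f),R) for f in range(-17,-109,-7)])
E
```

```text
local 0.0073391451874755785 -0.007023270627799674 0.053267684842507906 [0.12870554 0.73746189 0.02838228]
wrist [361.8 269. ] 350 r 0.101 cw 97.6
wrist [253.  302.2] 159 r 0.278 cw -179.9
wrist [262.4 301.9] 168 r 0.274 cw 176.6
wrist [153.8 284.3] 15 r 0.143 cw -129.3
wrist [362.  284.7] 7 r 0.162 cw 127.1
wrist [222.1 357.5] 7308 r 1.064 cw 5.5
scene [227.6 132.1] 45 r 0.308 cw 22.0
scene [237.3 185.9] 7 r 0.083 cw 101.7
[np.float64(0.002), np.float64(0.001), np.float64(-0.001), np.float64(0.0), np.float64(0.0), np.float64(0.0)]
[np.float64(0.002), np.float64(-0.006), np.float64(-0.001), np.float64(0.0), np.float64(0.0), np.float64(0.0)]
[np.float64(0.002), np.float64(-0.014), np.float64(-0.001), np.float64(0.0), np.float64(0.0), np.float64(0.0)]
[np.float64(0.001), np.float64(-0.021), np.float64(-0.0), np.float64(0.0), np.float64(0.0), np.float64(0.0)]
[np.float64(-0.0), np.float64(-0.029), np.float64(0.001), np.float64(0.0), np.float64(0.0), np.float64(0.0)]
[np.float64(-0.003), np.float64(-0.036), np.float64(0.004), np.float64(0.0), np.float64(0.0), np.float64(0.0)]
[np.float64(
[... 171 characters left out ...]
), np.float64(0.0), np.float64(0.0)]
[np.float64(-0.015), np.float64(-0.056), np.float64(0.016), np.float64(0.0), np.float64(0.0), np.float64(0.0)]
[np.float64(-0.021), np.float64(-0.06), np.float64(0.022), np.float64(0.0), np.float64(0.0), np.float64(0.0)]
[np.float64(-0.027), np.float64(-0.064), np.float64(0.028), np.float64(0.0), np.float64(0.0), np.float64(0.0)]
[np.float64(-0.032), np.float64(-0.066), np.float64(0.033), np.float64(0.0), np.float64(0.0), np.float64(0.0)]
[np.float64(-0.036), np.float64(-0.068), np.float64(0.037), np.float64(0.0), np.float64(0.0), np.float64(0.0)]
[np.float64(-0.04), np.float64(-0.069), np.float64(0.041), np.float64(0.0), np.float64(0.0), np.float64(0.0)]
```

View pics/wrist4.png

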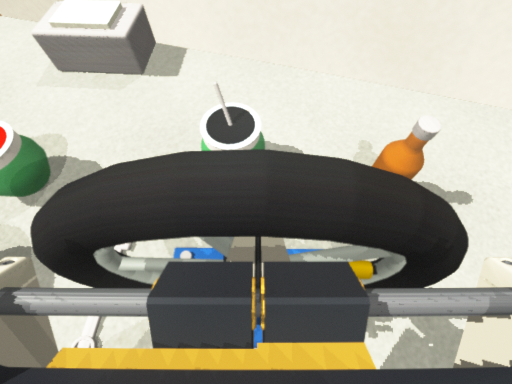

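Request:
carry_out(
  rows=[
    [0.002,-0.006,-0.001,0,0,0],
    [0.002,-0.014,-0.001,0,0,0],
    [0.001,-0.021,0,0,0,0],
    [0,-0.029,0.001,0,0,0],
    [-0.003,-0.036,0.004,0,0,0],
    [-0.006,-0.044,0.007,0,0,0],
    [-0.01,-0.05,0.011,0,0,0],
    [-0.015,-0.056,0.016,0,0,0],
    [-0.021,-0.06,0.022,0,0,0],
    [-0.021,-0.06,0.022,0,0,0],
    [-0.021,-0.06,0.022,0,0,0],
  ],
)

```text
t: 13.85
tool_pos: [0.5508, 0.0787, 0.1967]
orientation: [-2.783, -0.387, -1.148]
force: [-0.3, -0.2, -0.1]
opening: 0.0006
gripper_force: 0.0
```

```bash
cat > look.py <<'E'
from h import *
import sys
p,R,s=now();v=p-HUB;print('t',s['t'],'local',v@LX,v@LY,v[2],s['force'].round(1))
for n in('wrist','scene','side'):
    im=snap(n,n+sys.argv[1])
    for c,a in yellow(im):
        y,z=on_plane(n,c,(p,R) if n=='wrist' else None);r=np.hypot(y,z)
        if r<.13: print(n,c,a,'r',r.round(3),'cw',cw(y,z).round(1))
E
python3 look.py 5; python3 - <<'E'
from h import *
p,R,s=now();rows(p,R,[(tcp(f),R) for f in range(-80,-116,-5)])
E
```

```text
t 13.85 local 0.007682580263801823 0.052630588292962806 0.021701664664340314 [-0.3 -0.2 -0.1]
wrist [453.1 216. ] 1399 r 0.088 cw 30.6
[np.float64(0.0), np.float64(-0.001), np.float64(-0.0), np.float64(0.0), np.float64(0.0), np.float64(0.0)]
[np.float64(-0.004), np.float64(-0.004), np.float64(0.004), np.float64(0.0), np.float64(0.0), np.float64(0.0)]
[np.float64(-0.009), np.float64(-0.006), np.float64(0.008), np.float64(0.0), np.float64(0.0), np.float64(0.0)]
[np.float64(-0.011), np.float64(-0.007), np.float64(0.011), np.float64(0.0), np.float64(0.0), np.float64(0.0)]
[np.float64(-0.014), np.float64(-0.009), np.float64(0.014), np.float64(0.0), np.float64(0.0), np.float64(0.0)]
[np.float64(-0.017), np.float64(-0.01), np.float64(0.017), np.float64(0.0), np.float64(0.0), np.float64(0.0)]
[np.float64(-0.02), np.float64(-0.01), np.float64(0.02), np.float64(0.0), np.float64(0.0), np.float64(0.0)]
[np.float64(-0.023), np.float64(-0.011), np.float64(0.023), np.float64(0.0), np.float64(0.0), np.float64(0.0)]
```

Request:
carry_out(
  rows=[
    [-0.003,-0.002,0.003,0,0,0],
    [-0.006,-0.004,0.006,0,0,0],
    [-0.009,-0.006,0.009,0,0,0],
    [-0.011,-0.007,0.011,0,0,0],
    [-0.014,-0.009,0.014,0,0,0],
    [-0.016,-0.01,0.016,0,0,0],
    [-0.017,-0.01,0.017,0,0,0],
    [-0.017,-0.01,0.017,0,0,0],
    [-0.017,-0.01,0.017,0,0,0],
  ],
)

```text
t: 15.12
tool_pos: [0.5483, 0.0881, 0.1732]
orientation: [-2.783, -0.387, -1.15]
force: [0.7, 0.0, 0.2]
opening: 0.0002
gripper_force: 0.4
```

```bash
python3 look.py 6
```

```text
t 15.125 local 0.007861955044770552 0.06238227697130318 -0.0018430170677250501 [0.7 0.  0.2]
wrist [454.7 181.3] 2372 r 0.087 cw 8.8
```

```bash
python3 - <<'E'
from h import *
p,R,s=now();print(s['q'].round(3))
for d in((0,0,-.005),(0,0,-.009),(.006,0,-.015)):
    q,e=ik(p+d[0]*LX+d[1]*LY+d[2]*LZ,R,s['q']);print(d,q.round(3),round(e,5))
E
```

```text
[-0.124 -0.737  2.471  0.435  0.713  0.942]
(0, 0, -0.005) [-0.124 -0.729  2.476  0.442  0.701  0.933] 0.0
(0, 0, -0.009) [-0.124 -0.723  2.48   0.447  0.692  0.926] 0.0
(0.006, 0, -0.015) [-0.116 -0.684  2.471  0.455  0.663  0.917] 0.0
```

Reachable; push 8 mm straight down.

Request:
carry_out(
  rows=[
    [-0.0015,0,0.0015,0,0,0],
    [-0.003,0,0.003,0,0,0],
    [-0.0045,0,0.0045,0,0,0],
    [-0.006,0,0.006,0,0,0],
    [-0.006,0,0.006,0,0,0],
    [-0.006,0,0.006,0,0,0],
  ],
)

```text
t: 16.02
tool_pos: [0.5483, 0.0881, 0.1646]
orientation: [-2.783, -0.387, -1.15]
force: [1.1, -0.2, 0.3]
opening: 0.0003
gripper_force: 0.4
```

```bash
python3 look.py 7
```

```text
t 16.025 local 0.007853111301656375 0.062357705183909956 -0.0103658230258597 [ 1.1 -0.2  0.3]
wrist [436.5 167.6] 2628 r 0.087 cw 0.5
```

```bash
python3 - <<'E'
from h import *
p,R,s=now();q=s['q']
for up,b,dy in((.01,0,0),(.012,.03,0),(.012,.05,0),(.012,.07,0),(.012,.09,0),(.025,.09,-.02),(.05,.1,-.04)):
    P=p+up*LZ-b*R[:,2]+dy*LY
    q,e=ik(P,R,q);v=P-HUB;print(up,b,dy,q.round(2),round(e,4),(v@LX).round(3),v[2].round(3))
for t in(50,55,60):
    P=p+.012*LZ-.09*R[:,2];q,e=ik(P,Rt(t)@FL,q);print(t,q.round(2),round(e,4))
E
```

```text
0.01 0 0 [-0.12 -0.74  2.47  0.43  0.72  0.94] 0.0 0.008 -0.0
0.012 0.03 0 [-0.16 -0.87  2.49  0.41  0.83  0.97] 0.0 -0.013 0.023
0.012 0.05 0 [-0.18 -0.88  2.47  0.41  0.89  0.97] 0.0076 -0.027 0.037
0.012 0.07 0 [-0.2  -0.88  2.43  0.41  0.96  0.96] 0.0158 -0.042 0.051
0.012 0.09 0 [-0.22 -0.88  2.4   0.41  1.03  0.96] 0.023 -0.056 0.065
0.025 0.09 -0.02 [-0.3  -0.88  2.38  0.46  1.07  0.88] 0.0193 -0.056 0.078
0.05 0.1 -0.04 [-0.39 -0.88  2.32  0.5   1.16  0.82] 0.0175 -0.063 0.111
50 [-0.18 -0.88  2.37  0.33  1.07  1.03] 0.0108
55 [-0.15 -0.87  2.34  0.27  1.12  1.1 ] 0.0
60 [-0.11 -0.76  2.25  0.21  1.17  1.15] 0.0
```

```bash
python3 - <<'E'
from h import *
p,R,s=now();q=s['q'];W=[]
for up,b,t in((.006,0,45),(.012,0,45),(.012,.015,45),(.012,.028,46),(.012,.04,49),(.012,.055,53),(.012,.07,56),(.015,.09,60),(.015,.11,64),(.02,.13,68)):
    P=p+up*LZ-b*R[:,2];M=Rt(t)@FL if t!=45 else R
    q,e=ik(P,M,q);print(q.round(2),round(e,4),end=' ');rows(p,R,[(P,M)])
E
```

```text
[-0.12 -0.73  2.47  0.44  0.71  0.94] 0.0 [np.float64(0.004), np.float64(-0.0), np.float64(-0.004), np.float64(0.0), np.float64(0.0), np.float64(0.0)]
[-0.12 -0.74  2.47  0.43  0.72  0.95] 0.0 [np.float64(0.008), np.float64(-0.0), np.float64(-0.008), np.float64(0.0), np.float64(0.0), np.float64(0.0)]
[-0.14 -0.81  2.48  0.42  0.77  0.96] 0.0 [np.float64(0.008), np.float64(-0.0), np.float64(-0.023), np.float64(0.0), np.float64(0.0), np.float64(0.0)]
[-0.15 -0.84  2.48  0.4   0.83  0.97] 0.0 [np.float64(0.008), np.float64(-0.0), np.float64(-0.036), np.float64(0.1), np.float64(-0.9), np.float64(-0.2)]
[-0.14 -0.83  2.43  0.35  0.9   1.02] 0.0 [np.float64(0.008), np.float64(-0.0), np.float64(-0.048), np.float64(0.1), np.float64(-3.9), np.float64(-0.2)]
[-0.13 -0.8   2.37  0.29  0.99  1.08] 0.0 [np.float64(0.008), np.float64(-0.0), np.float64(-0.063), np.float64(0.1), np.float64(-7.9), np.float64(-0.2)]
[-0.12 -0.79  2.32  0.25  1.07  1.11] 0.0 [np.float64(0.008), np.float64(-0.0), np.float64(-0.078), np.float64(0.1), np.float64(-10.9), np.float64(-0.2)]
[-0.11 -0.76  2.25  0.21  1.17  1.15] 0.0 [np.float64(0.011), np.float64(-0.0), np.float64(-0.101), np.float64(0.1), np.float64(-14.9), np.float64(-0.2)]
[-0.1  -0.73  2.18  0.17  1.27  1.18] 0.0 [np.float64(0.011), np.float64(-0.0), np.float64(-0.121), np.float64(0.1), np.float64(-18.9), np.float64(-0.2)]
[-0.08 -0.69  2.11  0.14  1.37  1.2 ] 0.0 [np.float64(0.014), np.float64(-0.0), np.float64(-0.144), np.float64(0.1), np.float64(-22.9), np.float64(-0.2)]
```

Request:
carry_out(
  rows=[
    [0.004,0,-0.004,0,0,0],
    [0.008,0,-0.008,0,0,0],
    [0.008,0,-0.023,0,0,0],
    [0.008,0,-0.036,0,-0.9,0],
    [0.008,0,-0.048,0,-3.9,0],
    [0.008,0,-0.063,0,-7.9,0],
    [0.008,0,-0.078,0,-10.9,0],
    [0.011,0,-0.101,0,-14.9,0],
    [0.011,0,-0.121,0,-18.9,0],
    [0.014,0,-0.144,0,-22.9,0],
    [0.014,0,-0.144,0,-22.9,0],
    [0.014,0,-0.144,0,-22.9,0],
  ],
)

```text
t: 17.68
tool_pos: [0.4602, 0.0631, 0.2759]
orientation: [-3.003, -0.418, -0.585]
force: [-0.6, 0.3, -0.5]
opening: 0.0005
gripper_force: 0.0
```

```bash
python3 look.py 8
```

```text
t 17.675 local -0.08369960921952711 0.06264408535922387 0.10094098729617756 [-0.6  0.3 -0.5]
wrist [336.4 132.2] 62 r 0.067 cw 3.6
```

View pics/wrist8.png

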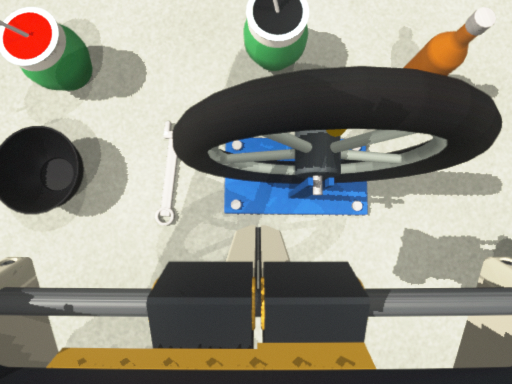

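```bash
python3 - <<'E'
from h import *
p,R,s=now();im=cv2.imread('pics/wrist8.png')
im=cv2.resize(im[100:220,160:510],None,fx=2.2,fy=2.2,interpolation=cv2.INTER_CUBIC)
pt=lambda a,r:tuple(int(t) for t in (wproj(p,R,loc(0,-r*np.sin(np.radians(a)),r*np.cos(np.radians(a))))[0]-[160,100])*2.2)
for a in(36,108,180,252,324): 
    for r in(.03,.05,.07,.09,.1): cv2.circle(im,pt(a,r),1,(0,0,255),-1)
for r in(.081,.09): cv2.circle(im,pt(0,r),1,(255,0,255),-1)
cv2.imwrite('pics/w8o.png',im)
E
```

```text
(no output)
```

View pics/w8o.png

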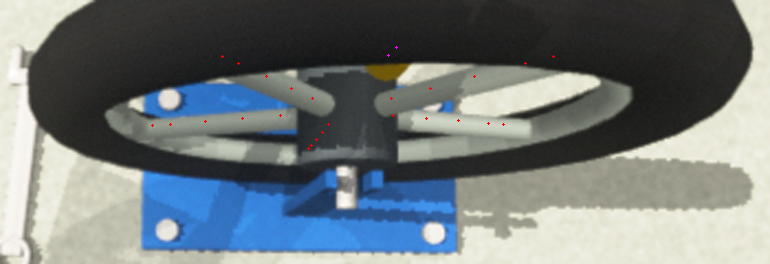

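```bash
python3 -c "
from plant import robot
print(robot.close_job())"
```

```text
the job is handed in; nothing more can be done
None
```

The valve is at the top, about 0.5° off straight up when last measured with the finger still on the spoke. The spokes lined up with that position after I withdrew, the arm is clear of the wheel, and I handed the job in at about 18 s; no verdict came back.

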